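# Unlock the cutter case and slide it open

### The job

Unlock the grey cutter case on the kitchen counter and open it: swing the cover fully off the keyhole, put the key with the rectangular bow fully home in the slot, and turn it clockwise until the hidden bolt is drawn. Leave that key in the lock and slide the lid by its ridge all the way open. Leave the round-bowed key, the small can standing on the case and the other kitchen things where they are.

Things in the scene. Friction and masses are not known exactly. Their poses are not given: they have to be found in the camera images.
- case: Fixed grey steel box, 80 mm high; origin on the table straight below the keyhole, x from its front to its back, y to its left. Spans x -30..160, y -90..210 mm. Its front band x -30..30 is the lock strip (top z 80). Behind it (x 32..160): the lid (y -90..60 when shut, top z 82) and left of that a fixed deck (y 60..210, top z 74) over which the lid slides.
- keyhole (a point): Centre of the keyhole at the strip's top face, z 80 mm; axes as the case's. A plain slot 33 mm long in y, 9 mm wide in x, edges chamfered 2 mm, through a plate 8 mm thick; the chamber below reaches 34 mm under the strip.
- cover (a joint): Swing cover over the keyhole (rad): 0 covers it, positive is clockwise from above, out over the case's front; range -0.3..1.9, starts -0.2..0.25, stays where left (1 N moves it). Pivot at keyhole x 0, y +48 mm. Its disc (radius 21 mm, top 5 mm above the strip) is 48 mm from the pivot, centred at keyhole x = -48 sin q, y = 48 - 48 cos q.
- nub (a point): Top centre of the upright pin (radius 6, 20 mm tall) in the middle of the cover's disc, 25 mm above the strip; to be pushed sideways.
- bar_key: The lock's key: steel, flat RECTANGULAR bow. Origin: underside centre of its collar (radius 13, 4 mm thick), which rests on the stand; z up, x along bow and bit. Bow 40 (x) by 10 (y) mm, z 10..42. Shank radius 4 down to z -22; bit 30 long (x), 6 thick (y), z -22..-11. Half a turn makes no difference. Home in the lock: origin at the keyhole, x along keyhole y. 75 to 150 g.
- round_key: The wrong key: same steel, collar and height but a ROUND disc bow (radius 19, 10 mm thick) and a bit 38 mm long that does not fit the keyhole. To be left alone.
- stand: Fixed wooden key stand, 140 (x) by 60 (y) by 55 mm high, origin at the centre of its underside. Two slots along its x, centred at x -35 and +35 mm; which key is in which varies. Keys stand upright, their x along the stand's x.
- bolt (a joint): Hidden bolt in the lock (m): 0 thrown, lid locked; the key draws it to about 0.009 when turned clockwise from above: it starts to move after about 8 degrees and is drawn after 60 (turn 75 to 80). It stays where left (1.5 N). The lid is free from 0.007. A turned key cannot lift out and stays when let go.
- lid (a joint): Sliding aluminium lid (m): 0 shut, grows as it slides along keyhole +y, stop at 0.13 (fully open). Locked it gives only about 3 mm. Friction 2 N; stays where left.
- ridge (a point): Top centre of the upright ridge on the lid: 70 mm long (x), 8 thick (y), 26 tall, its top 28 mm above the strip; when shut at keyhole x 96, y -50 mm. Push its right (-y) face.
- oil: Bystander: tall green glass oil bottle, radius 30, height 200 (mm); origin at the centre of its underside.
- bowl: Bystander: steel bowl, rim radius 70, height 60 (mm); origin at the centre of its underside.
- shaker: Bystander: small glass shaker jar, radius 21, height 85, between stand and case (mm); origin at the centre of its underside.
- tin: Bystander: small can, radius 22, height 45, standing on the left part of the case's lock strip, about 172 left (+y) of the keyhole (mm); origin at the centre of its underside.
- jar: Bystander: amber jar, radius 42, height 130 (mm); origin at the centre of its underside.
- cutter_big: Bystander: steel ring cutter, radius 45, height 40 (mm); origin at the centre of its underside.
- cutter_small: Bystander: steel ring cutter, radius 30, height 40 (mm); origin at the centre of its underside.
Mind the look-alikes: they are no part of the job. Leave any orange look-alike of the bar_key alone.

How it is judged:
On the way, in this order (a step that is already met when the one before it is completed fails the run):
1. the cover is swung off the keyhole (1.0 rad or more) (value of joint cover above 1 rad), for 0.1 s.
2. the rectangular-bowed key is fully home in the keyhole (collar within 3 mm of the strip, centred within 4 mm), the bolt not yet drawn (z of bar_key in the frame of keyhole below 0.003 m and horizontal distance between bar_key and keyhole below 0.004 m and angle between bar_key's own z axis and vertical below 0.12 rad and value of joint bolt below 0.005 m), for 0.1 s.
3. the key, still home, has drawn the bolt (7 mm or more) (z of bar_key in the frame of keyhole below 0.004 m and horizontal distance between bar_key and keyhole below 0.006 m and angle between bar_key's own z axis and vertical below 0.12 rad and value of joint bolt above 0.007 m), for 0.1 s.
At the end, for the whole second after the job is handed in: The lid is open by 120 mm or more (stop at 130) and at rest, the bolt drawn by 7 mm or more, the cover swung aside by 1.0 rad or more, and the rectangular-bowed key at rest upright (within 0.12 rad) in the keyhole, its collar within 5 mm of the strip and within 7 mm of its centre (value of joint lid above 0.12 m and velocity of joint lid below 0.01 m/s and value of joint bolt above 0.007 m and value of joint cover above 1 rad and z of bar_key in the frame of keyhole below 0.005 m and horizontal distance between bar_key and keyhole below 0.007 m and angle between bar_key's own z axis and vertical below 0.12 rad and linear speed of bar_key below 0.02 m/s); the robot touches nothing.
It fails at once if the round-bowed key is moved by more than 30 mm (distance of round_key from where it was at the start of the episode above 0.03 m).
It fails at once if a bystander is moved by more than 30 mm (distance of any of oil, bowl, shaker, tin, jar, cutter_big, cutter_small from where it was at the start of the episode above 0.03 m).
It fails at once if a bottle, jar, shaker or can is tipped by more than 0.5 rad (angle between any of oil, jar, shaker, tin's own z axis and vertical above 0.5 rad).
It also fails if it takes over 72 s, if anything falls off the work surface, if the arm or the gripper's body presses on something with over 40 N, if the wrist force passes 120 N, or if a joint passes its speed limit or range.

### The arm

A 6-joint arm with a two-finger parallel gripper is mounted at the origin on the work surface. World frame = base frame: x ahead of the robot, y to its left, z up, the work surface at z = 0. Lengths are in m, angles in rad, forces in N, time in s.
With the tool pointing down it reaches from about 0.2 to 0.875 m from the base axis. Payload 3.4 kg.
Tool frame: the origin (TCP) lies at the very end of the fingers, on their centre line; the grasp point (between the pads) lies 19 mm behind it; z points along the fingers, y is the line along which they close (so a half turn about z gives the same grasp; the last joint's range is limited). The gripper opens to 94 mm and grips with 3 to 60 N. Pads are 16 mm wide; open, the fingers measure 119 mm over their backs; the gripper's body (75 mm by 177 mm) begins 78 mm behind the grasp point.
Start: joints at [-1.455, 0.276, 1.505, -0, 1.361, -0.121], TCP at [0.135, -0.559, 0.205] pointing down, gripper open.
Joint ranges: [-2.89, 2.89], [-0.75, 2.08], [0.22, 2.7], [-1.18, 4.32], [0.11, 2.71], [-2.7, 2.7]. Speed limits (rad/s): [2.57, 2.57, 3.14, 3.14, 3.14, 3.14].

### API

Orientations are given as a unit quaternion [x, y, z, w].
In Python, from plant import arm, cams, workorder gives the robot as it stands.
- The arm moves only by the tool drive_tool, never from a script. Its argument "commands" is a list of rows, each an object of numbers: "hand": the closure, from 0 (fully open) to 1 (shut); "x", "y", "z": the shift along the tool's x, y, z in mm; "ax", "ay", "az": the turn, a rotation vector about the tool's x, y, z in degrees. In form: [{"hand": .., "x": .., "y": .., "z": .., "ax": .., "ay": .., "az": ..}, ...]. A call has exactly 8 rows; each row shifts and turns the commanded pose from where the row before left it, along the tool's axes as they then stand; what a row does not reach is not made up. A row lasts 1/10 s, in which the tool goes at most 50 mm and 8.59 degrees, less where a joint would pass 70% of its speed; a pose out of reach is approached as far as the arm can. A call is refused whole if a number of a shift passes 50 or a number of a turn 8.59, either way. A call with a gripper value outside its range is refused whole. The fingers move at their own pace and stop on an object; the grip force is fixed at half the most. Time passes only in rows, so rows that do not move let the fingers close, or fill a call up. It gives the time, the measured TCP pose, the force, the opening and the grip force at its end, in the units of the state.
- arm.read_state(): the state, without advancing time (a new reading comes with each control period).
- cams.get_image(name): name is "scene" or "top"; returns a dict with "pixels" (480x640x3 uint8, blue, green, red), "z_map" (480x640 float32, m along the optical axis (not along the pixel's ray), 0 where there is no reading), "fx", "fy", "cx", "cy" (pixels), "T" (4x4, takes a point from camera to world coordinates). Camera axes: x right, y down, z forward; pixel columns grow to the right and rows downward; lengths in m; the calibration is good to about 2 mm. A picture is of the moment at which its call begins.
- workorder.close_job(): hands the job in; it is judged then, once.
The state is a dict: "time": time; "joint_positions": joint angles; "dq": joint speeds; "joint_torque": joint torques, N m; "tcp_pos": TCP position; "tool_rot": TCP orientation; "force": force on the tool from outside, world axes, zero at the start; "torque": the same for the moment, N m; "opening": opening from 0.0 (shut) to 1.0 (fully open); "finger_force": force on a finger pad.
Only numpy, scipy, OpenCV 4.12 (cv2) and the standard library are available. Lean on these libraries where they do the work, as an engineer would, in place of code of your own. Each camera call takes 0.05 s, during which the arm holds its last target. There are 200 camera calls.

## Working session

There is one attempt and no reset: what is moved stays moved. The work goes in short steps, Python scripts to look and compute and a tool call to move; the robot and the scene stay as the last step left them, time stands still between calls to the robot, and variables do not carry over. Pictures are saved under pics/ and viewed, at most 10 in all, crops included, and the job is handed in when it is done.

Besides the shell and the picture viewer there is one more tool, called after "Request:" by a JSON object that holds its "op" and its "data". drive_tool: Moves the arm, as the interface text tells. Its arguments: {"type":"object","properties":{"commands":{"type":"array"}},"required":["commands"]}

```bash
mkdir -p pics; cat > h.py <<'E'
import numpy as np, cv2
from plant import arm, cams, workorder
def grab(n):
    im=cams.get_image(n); return im
def pts(im):
    z=im["z_map"]; v,u=np.mgrid[0:480,0:640]
    P=np.stack([(u-im["cx"])/im["fx"]*z,(v-im["cy"])/im["fy"]*z,z,np.ones_like(z)],-1)
    return (P@np.array(im["T"]).T)[...,:3]
E
python3 - <<'E'
from h import *
print(arm.read_state())
for n in("scene","top"):
    im=grab(n); cv2.imwrite(f"pics/{n}0.png",im["pixels"]); np.savez(f"{n}0.npz",**im)
    print(n,np.round(im["T"],3).tolist(),im["fx"],im["cx"])
E
```

```text
{'time': 0.0, 'joint_positions': array([-1.45499154e+00,  2.76538888e-01,  1.50610181e+00, -1.35387901e-05,
        1.36072199e+00, -1.21001193e-01]), 'dq': array([ 1.13506654e-03, -3.43504366e-05, -9.59079880e-04,  5.25551347e-04,
       -9.26324947e-04,  3.20373178e-05]), 'joint_torque': array([ 2.79818531e-03, -4.04582369e+01, -2.37223828e+01,  7.03719864e-02,
        3.41575441e-02, -1.46203556e-04]), 'tcp_pos': array([ 0.13481685, -0.55838335,  0.20464924]), 'tool_rot': array([ 9.92997995e-01,  1.18127892e-01, -4.31984744e-06, -8.85031411e-04]), 'force': array([ 0.88565139, -0.27369524,  0.2354441 ]), 'torque': array([ 0.00114168,  0.05454207, -0.01084265]), 'finger_force': 0.0, 'opening': 1.0024589132731627}
scene [[0.87, 0.322, -0.373, 1.076], [0.493, -0.55, 0.674, -0.975], [0.012, -0.771, -0.637, 0.979], [0.0, 0.0, 0.0, 1.0]] 617.6198167640191 322.80118618234764
top [[-0.029, -0.986, 0.165, 0.375], [-1.0, 0.026, -0.017, -0.037], [0.012, -0.166, -0.986, 1.292], [0.0, 0.0, 0.0, 1.0]] 538.0431159155416 312.5498860667671
```

View pics/scene0.png

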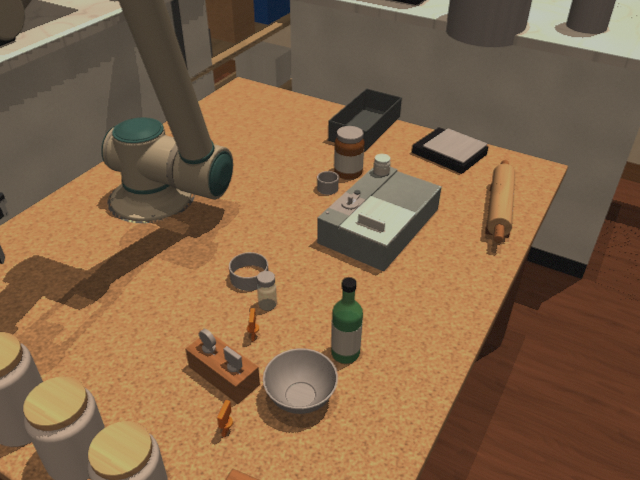

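View pics/top0.png

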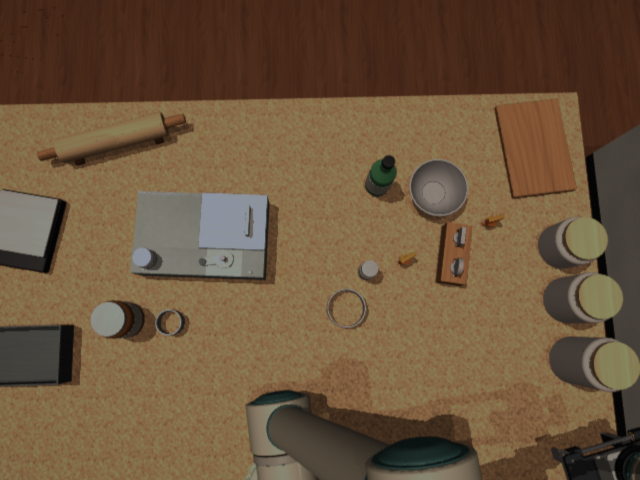

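The scene view shows the stand with two steel keys: a round bow at (207,340) and a flat one at (233,358). In the top view they are at about (458,267) and (460,237). The orange look-alikes, at top (407,258) and (495,220), are to be left alone. The case is at top (200,235), its keyhole cover at about (225,260) and its ridge at (248,220). Next I measure these and crop the keys to confirm which is which.

```bash
python3 - <<'E'
from h import *
S=np.load("scene0.npz");T=np.load("top0.npz")
a=cv2.resize(S["pixels"][310:410,170:270],(500,500),interpolation=cv2.INTER_CUBIC)
b=cv2.resize(T["pixels"][240:290,190:290] ,(800,400),interpolation=cv2.INTER_CUBIC)
cv2.imwrite("pics/keys.png",a);cv2.imwrite("pics/lock.png",b)
P=pts(T);Q=pts(S)
def stat(P,name,box,zr,im,mask=None):
    u0,u1,v0,v1=box; R=P[v0:v1,u0:u1]; z=R[...,2]; m=(z>zr[0])&(z<zr[1])
    X=R[m]
    if len(X)<4: print(name,"few",len(X));return
    r=cv2.minAreaRect((X[:,:2]*1000).astype(np.float32))
    print(name,len(X),"med",np.round(np.median(X,0),4),"rect",np.round(r[0],1),np.round(r[1],1),round(r[2],1),"z",np.round(np.percentile(X[:,2],[5,95]),4))
stat(P,"stand top",(430,480,215,295),(.045,.062),T)
stat(P,"keyA top",(445,475,220,252),(.083,.105),T)
stat(P,"keyB top",(445,475,252,285),(.083,.105),T)
stat(Q,"scene stand",(180,265,325,400),(.047,.062),S)
stat(Q,"scene round",(190,219,322,355),(.068,.105),S)
stat(Q,"scene bar",(219,250,340,375),(.068,.105),S)
stat(P,"strip",(125,275,185,285),(.076,.081),T)
stat(P,"case all",(125,275,185,285),(.06,.12),T)
stat(P,"lid",(195,275,185,255),(.078,.086),T)
stat(P,"ridge",(235,265,195,245),(.098,.115),T)
stat(P,"nub",(205,245,245,275),(.094,.115),T)
stat(Q,"ridge s",(350,400,200,235),(.098,.115),S)
stat(Q,"nub s",(330,370,185,215),(.095,.115),S)
stat(Q,"case s",(315,445,165,270),(.06,.09),S)
stat(P,"tin",(125,165,240,275),(.11,.14),T)
stat(P,"shaker",(350,390,250,290),(.07,.1),T)
E
```

```text
stand top 1294 med [ 0.5341 -0.3856  0.0549] rect [ 543.3 -381.9] [ 85.4 153.2] 80.6 z [0.0498 0.0593]
keyA top 103 med [ 0.569  -0.3962  0.0955] rect [ 569.3 -398.1] [11.1 40.3] 78.9 z [0.085  0.1001]
keyB top 101 med [ 0.4998 -0.384   0.0979] rect [ 501.1 -386. ] [12.1 37.5] 80.7 z [0.0848 0.104 ]
scene stand 1551 med [ 0.5389 -0.4026  0.0565] rect [ 541.7 -394.5] [139.5 163.5] 44.1 z [0.0498 0.0604]
scene round 212 med [ 0.5017 -0.3896  0.0919] rect [ 498.2 -386.4] [14.2 39.3] 81.4 z [0.0719 0.1039]
scene bar 258 med [ 0.5705 -0.4017  0.0897] rect [ 567.6 -398.9] [11.8 43.7] 80.4 z [0.0711 0.1002]
strip 3561 med [0.5661 0.1871 0.079 ] rect [593.3 201.2] [301.3 191.2] 86.4 z [0.0763 0.0808]
case all 10558 med [0.5925 0.1957 0.0795] rect [593.2 201.1] [301.4 191.4] 86.4 z [0.0714 0.0865]
lid 3465 med [0.6108 0.1279 0.0819] rect [612.7 129.2] [161.3 144. ] 87.8 z [0.0787 0.0852]
ridge 124 med [0.6157 0.0883 0.1077] rect [615.9  88.9] [ 8.9 69.4] 85.8 z [0.1027 0.1107]
nub 25 med [0.5319 0.1445 0.1049] rect [531.9 144.6] [10.5  9.4] 39.8 z [0.0961 0.1084]
ridge s 166 med [0.6155 0.0859 0.1064] rect [587.6  99.6] [ 29.8 127.4] 66.0 z [0.0991 0.1122]
nub s 44 med [0.5341 0.1389 0.1071] rect [560.  115.3] [15.7 93.7] 48.8 z [0.098  0.1138]
case s 5625 med [0.5985 0.1723 0.0813] rect [589.5 201.4] [312.2 195.8] 86.1 z [0.0677 0.087 ]
tin 327 med [0.5347 0.3154 0.1247] rect [535.8 316. ] [41.8 40.9] 12.4 z [0.113  0.1282]
shaker 230 med [ 0.5007 -0.1831  0.0845] rect [ 500.9 -183.7] [36.8 36. ] 12.6 z [0.0801 0.089 ]
```

View pics/keys.png

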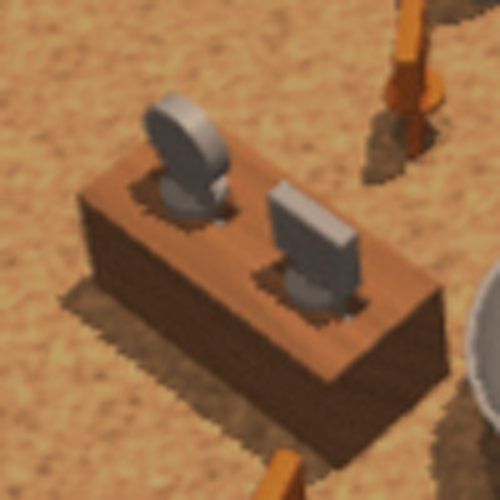

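View pics/lock.png

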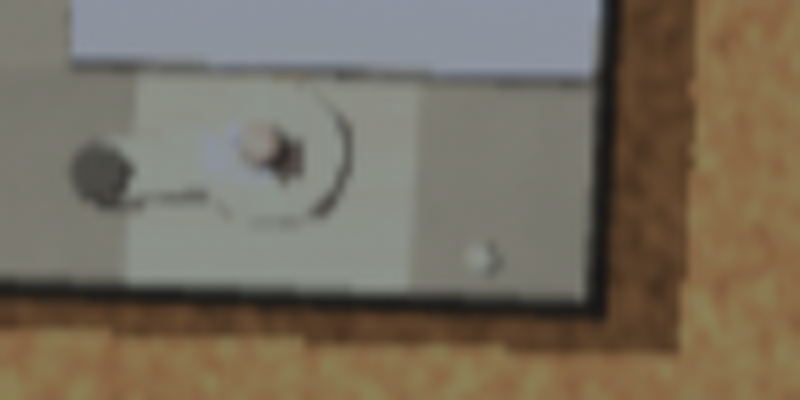

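The crop at (200,150) shows the round bow, nearer in x. The one at (310,240) shows the rectangular steel bow, at world about (0.5685,-0.3985) with yaw about -10°, and that is the key to use. The orange ones are decoys. In the lock crop the nub is at about (262,143), with the cover over the keyhole at q≈-0.15.

The geometry agrees: the keyhole is at about (0.5246,0.1453) with case yaw -3.6°, and it predicts the ridge and nub to within 1.5 mm. I'll plan the transit to the nub.

```bash
cat >> h.py <<'E'
import json
K=np.array([524.6,145.3]); CY=-3.6   # keyhole mm, case yaw deg
def case2w(x,y):
    c,s=np.cos(np.radians(CY)),np.sin(np.radians(CY)); return K+np.array([c*x-s*y,s*x+c*y])
def pose():
    s=arm.read_state(); q=s["tool_rot"]; return np.array(s["tcp_pos"])*1000, np.degrees(2*np.arctan2(q[1],q[0]))
def plan(xyz,yaw,n,hand,start=None):
    p,w=start or pose(); p=np.array(p,float); print("from",np.round(p,1),round(w,2))
    p0,w0=p.copy(),w; rows=[]; xyz=np.array(xyz,float)
    for i in range(1,n+1):
        t=p0+(xyz-p0)*i/n-p; a=np.radians(w); c,s=np.cos(a),np.sin(a)
        r=dict(hand=hand,x=round(c*t[0]+s*t[1],1),y=round(s*t[0]-c*t[1],1),z=round(-t[2],1),az=round(w-(w0+(yaw-w0)*i/n),2))
        p=p+np.array([c*r["x"]+s*r["y"],s*r["x"]-c*r["y"],-r["z"]]); w-=r["az"]; rows.append(r)
    for k in range(0,n,8): print(json.dumps(rows[k:k+8]))
    return p,w
E
python3 - <<'E'
from h import *
t=case2w(30.6,6.7); print(t)
plan([t[0],t[1],170],101.9,24,1)
E
```

```text
[555.56031437 150.06538918]
from [ 134.8 -558.5  204.7] 13.57
[{"hand": 1, "x": 24.0, "y": -24.6, "z": 1.4, "az": -3.68}, {"hand": 1, "x": 25.5, "y": -23.0, "z": 1.5, "az": -3.68}, {"hand": 1, "x": 26.9, "y": -21.3, "z": 1.4, "az": -3.68}, {"hand": 1, "x": 28.2, "y": -19.5, "z": 1.5, "az": -3.68}, {"hand": 1, "x": 29.4, "y": -17.7, "z": 1.4, "az": -3.68}, {"hand": 1, "x": 30.6, "y": -15.8, "z": 1.5, "az": -3.68}, {"hand": 1, "x": 31.4, "y": -13.8, "z": 1.4, "az": -3.68}, {"hand": 1, "x": 32.3, "y": -11.7, "z": 1.5, "az": -3.68}]
[{"hand": 1, "x": 32.9, "y": -9.6, "z": 1.4, "az": -3.68}, {"hand": 1, "x": 33.5, "y": -7.5, "z": 1.5, "az": -3.69}, {"hand": 1, "x": 34.0, "y": -5.3, "z": 1.4, "az": -3.68}, {"hand": 1, "x": 34.2, "y": -3.2, "z": 1.5, "az": -3.68}, {"hand": 1, "x": 34.3, "y": -0.9, "z": 1.4, "az": -3.68}, {"hand": 1, "x": 34.3, "y": 1.2, "z": 1.5, "az": -3.68}, {"hand": 1, "x": 34.1, "y": 3.5, "z": 1.4, "az": -3.68}, {"hand": 1, "x": 33.9, "y": 5.7, "z": 1.4, "az": -3.68}]
[{"hand": 1, "x": 33.4, "y": 7.8, "z": 1.5, "az": -3.68}, {"hand": 1, "x": 32.9, "y": 9.9, "z": 1.4, "az": -3.68}, {"hand": 1, "x": 32.2, "y": 12.1, "z": 1.5, "az": -3.68}, {"hand": 1, "x": 31.3, "y": 14.0, "z": 1.4, "az": -3.68}, {"hand": 1, "x": 30.3, "y": 16.1, "z": 1.5, "az": -3.68}, {"hand": 1, "x": 29.3, "y": 18.0, "z": 1.4, "az": -3.68}, {"hand": 1, "x": 28.0, "y": 19.8, "z": 1.5, "az": -3.68}, {"hand": 1, "x": 26.7, "y": 21.6, "z": 1.4, "az": -3.68}]
```

Request:
{"op": "drive_tool", "data": {"commands": [{"hand":1,"x":24,"y":-24.6,"z":1.5,"az":-3.7},{"hand":1,"x":25.5,"y":-23,"z":1.5,"az":-3.7},{"hand":1,"x":27,"y":-21.3,"z":1.5,"az":-3.7},{"hand":1,"x":28,"y":-19.5,"z":1.5,"az":-3.7},{"hand":1,"x":29.5,"y":-17.7,"z":1.5,"az":-3.7},{"hand":1,"x":30.5,"y":-15.8,"z":1.5,"az":-3.7},{"hand":1,"x":31.5,"y":-13.8,"z":1.5,"az":-3.7},{"hand":1,"x":32.5,"y":-11.7,"z":1.5,"az":-3.7}]}}

```text
invalid input at $.commands[0]: expected keys hand, x, y, z, ax, ay, az
```

Request:
{"op": "drive_tool", "data": {"commands": [{"hand":1,"x":33,"y":-9.6,"z":1.5,"az":-3.7},{"hand":1,"x":33.5,"y":-7.5,"z":1.5,"az":-3.7},{"hand":1,"x":34,"y":-5.3,"z":1.5,"az":-3.7},{"hand":1,"x":34,"y":-3.2,"z":1.5,"az":-3.7},{"hand":1,"x":34.5,"y":-1,"z":1.5,"az":-3.7},{"hand":1,"x":34.5,"y":1,"z":1.5,"az":-3.7},{"hand":1,"x":34,"y":3.5,"z":1.5,"az":-3.7},{"hand":1,"x":34,"y":5.7,"z":1.5,"az":-3.7}]}}

```text
invalid input at $.commands[0]: expected keys hand, x, y, z, ax, ay, az
```

Request:
{"op": "drive_tool", "data": {"commands": [{"hand":1,"x":33.5,"y":8,"z":1.5,"az":-3.7},{"hand":1,"x":33,"y":10,"z":1.5,"az":-3.7},{"hand":1,"x":32,"y":12,"z":1.5,"az":-3.7},{"hand":1,"x":31.5,"y":14,"z":1.5,"az":-3.7},{"hand":1,"x":30.5,"y":16,"z":1.5,"az":-3.7},{"hand":1,"x":29.5,"y":18,"z":1.5,"az":-3.7},{"hand":1,"x":28,"y":20,"z":1.5,"az":-3.7},{"hand":1,"x":26.5,"y":21.5,"z":1.5,"az":-3.7}]}}

```text
invalid input at $.commands[0]: expected keys hand, x, y, z, ax, ay, az
```

```bash
python3 - <<'E'
from h import *
t=case2w(30.6,6.7); print(t)
e=plan([t[0],t[1],92],101.9,8,1); print(arm.read_state()["joint_positions"])
im=grab("top"); cv2.imwrite("pics/t1.png",cv2.resize(im["pixels"][130:330,100:340],(720,600)))
E
```

```text
[555.56031437 150.06538918]
from [ 134.8 -558.5  204.7] 13.57
[{"hand": 1, "x": 71.9, "y": -73.8, "z": 14.1, "az": -11.04}, {"hand": 1, "x": 84.7, "y": -58.6, "z": 14.1, "az": -11.04}, {"hand": 1, "x": 94.3, "y": -41.3, "z": 14.1, "az": -11.04}, {"hand": 1, "x": 100.6, "y": -22.5, "z": 14.1, "az": -11.05}, {"hand": 1, "x": 102.9, "y": -2.8, "z": 14.0, "az": -11.04}, {"hand": 1, "x": 101.6, "y": 17.0, "z": 14.1, "az": -11.04}, {"hand": 1, "x": 96.5, "y": 36.1, "z": 14.1, "az": -11.04}, {"hand": 1, "x": 87.8, "y": 53.9, "z": 14.1, "az": -11.04}]
[-1.45501313e+00  2.76527840e-01  1.50594826e+00 -1.88474032e-05
  1.36068662e+00 -1.21006835e-01]
```

All keys are required.

Request:
{"op": "drive_tool", "data": {"commands": [{"hand":1,"x":24,"y":-24.6,"z":1.5,"ax":0,"ay":0,"az":-3.7},{"hand":1,"x":25.5,"y":-23,"z":1.5,"ax":0,"ay":0,"az":-3.7},{"hand":1,"x":27,"y":-21.3,"z":1.5,"ax":0,"ay":0,"az":-3.7},{"hand":1,"x":28,"y":-19.5,"z":1.5,"ax":0,"ay":0,"az":-3.7},{"hand":1,"x":29.5,"y":-17.7,"z":1.5,"ax":0,"ay":0,"az":-3.7},{"hand":1,"x":30.5,"y":-15.8,"z":1.5,"ax":0,"ay":0,"az":-3.7},{"hand":1,"x":31.5,"y":-13.8,"z":1.5,"ax":0,"ay":0,"az":-3.7},{"hand":1,"x":32.5,"y":-11.7,"z":1.5,"ax":0,"ay":0,"az":-3.7}]}}

```text
time: 0.95
tcp_pos: [0.2754, -0.3211, 0.1933]
tool_rot: [0.929, 0.369, 0.0, -0.0]
force: [0.1, 0.2, -0.1]
opening: 0.356
finger_force: 0.0
```

Request:
{"op": "drive_tool", "data": {"commands": [{"hand":1,"x":33,"y":-9.6,"z":1.5,"ax":0,"ay":0,"az":-3.7},{"hand":1,"x":33.5,"y":-7.5,"z":1.5,"ax":0,"ay":0,"az":-3.7},{"hand":1,"x":34,"y":-5.3,"z":1.5,"ax":0,"ay":0,"az":-3.7},{"hand":1,"x":34,"y":-3.2,"z":1.5,"ax":0,"ay":0,"az":-3.7},{"hand":1,"x":34.5,"y":-1,"z":1.5,"ax":0,"ay":0,"az":-3.7},{"hand":1,"x":34.5,"y":1,"z":1.5,"ax":0,"ay":0,"az":-3.7},{"hand":1,"x":34,"y":3.5,"z":1.5,"ax":0,"ay":0,"az":-3.7},{"hand":1,"x":34,"y":5.7,"z":1.5,"ax":0,"ay":0,"az":-3.7}]}}

```text
time: 1.75
tcp_pos: [0.4146, -0.084, 0.1813]
tool_rot: [0.804, 0.594, -0.0, 0.0]
force: [-0.1, 0.3, 0.6]
opening: 0.003
finger_force: 0.0
```

Request:
{"op": "drive_tool", "data": {"commands": [{"hand":1,"x":33.5,"y":8,"z":1.5,"ax":0,"ay":0,"az":-3.7},{"hand":1,"x":33,"y":10,"z":1.5,"ax":0,"ay":0,"az":-3.7},{"hand":1,"x":32,"y":12,"z":1.5,"ax":0,"ay":0,"az":-3.7},{"hand":1,"x":31.5,"y":14,"z":1.5,"ax":0,"ay":0,"az":-3.7},{"hand":1,"x":30.5,"y":16,"z":1.5,"ax":0,"ay":0,"az":-3.7},{"hand":1,"x":29.5,"y":18,"z":1.5,"ax":0,"ay":0,"az":-3.7},{"hand":1,"x":28,"y":20,"z":1.5,"ax":0,"ay":0,"az":-3.7},{"hand":1,"x":26.5,"y":21.5,"z":1.5,"ax":0,"ay":0,"az":-3.7}]}}

```text
time: 2.55
tcp_pos: [0.5535, 0.1534, 0.169]
tool_rot: [0.626, 0.78, -0.0, -0.0]
force: [0.7, -1.4, 0.2]
opening: 0.004
finger_force: 0.0
```

```bash
sed -i 's/az=round(w-/ax=0,ay=0,az=round(w-/' h.py; python3 - <<'E'
from h import *
t=case2w(30.6,6.7); print(t)
e=plan([t[0],t[1],92],101.9,8,1); print(arm.read_state()["joint_positions"])
E
```

```text
[555.56031437 150.06538918]
from [553.5 153.4 169. ] 102.54
[{"hand": 1, "x": -0.5, "y": 0.2, "z": 9.6, "ax": 0, "ay": 0, "az": 0.08}, {"hand": 1, "x": -0.4, "y": 0.1, "z": 9.7, "ax": 0, "ay": 0, "az": 0.08}, {"hand": 1, "x": -0.5, "y": 0.2, "z": 9.6, "ax": 0, "ay": 0, "az": 0.08}, {"hand": 1, "x": -0.4, "y": 0.1, "z": 9.6, "ax": 0, "ay": 0, "az": 0.08}, {"hand": 1, "x": -0.5, "y": 0.2, "z": 9.6, "ax": 0, "ay": 0, "az": 0.08}, {"hand": 1, "x": -0.4, "y": 0.2, "z": 9.7, "ax": 0, "ay": 0, "az": 0.08}, {"hand": 1, "x": -0.5, "y": 0.1, "z": 9.6, "ax": 0, "ay": 0, "az": 0.08}, {"hand": 1, "x": -0.5, "y": 0.2, "z": 9.6, "ax": 0, "ay": 0, "az": 0.08}]
[ 1.49334147e-01  2.97761924e-01  1.56604572e+00 -2.58591749e-04
  1.27842848e+00 -6.94164133e-02]
```

Request:
{"op": "drive_tool", "data": {"commands": [{"hand":1,"x":-1,"y":0.3,"z":15,"ax":0,"ay":0,"az":0.3},{"hand":1,"x":-1,"y":0.3,"z":15,"ax":0,"ay":0,"az":0.3},{"hand":1,"x":-1,"y":0.3,"z":15,"ax":0,"ay":0,"az":0},{"hand":1,"x":-0.7,"y":0.3,"z":15,"ax":0,"ay":0,"az":0},{"hand":1,"x":0,"y":0,"z":10,"ax":0,"ay":0,"az":0},{"hand":1,"x":0,"y":0,"z":5,"ax":0,"ay":0,"az":0},{"hand":1,"x":0,"y":0,"z":2,"ax":0,"ay":0,"az":0},{"hand":1,"x":0,"y":0,"z":0,"ax":0,"ay":0,"az":0}]}}

```text
time: 3.35
tcp_pos: [0.5553, 0.1487, 0.0926]
tool_rot: [0.631, 0.776, 0.0, 0.0]
force: [0.6, 0.1, -0.3]
opening: 0.003
finger_force: 0.0
```

Request:
{"op": "drive_tool", "data": {"commands": [{"hand":1,"x":-2.1,"y":-6.9,"z":0,"ax":0,"ay":0,"az":8},{"hand":1,"x":-2.1,"y":-6.9,"z":0,"ax":0,"ay":0,"az":8},{"hand":1,"x":-2.1,"y":-6.9,"z":0,"ax":0,"ay":0,"az":8},{"hand":1,"x":-2.1,"y":-6.9,"z":0,"ax":0,"ay":0,"az":8},{"hand":1,"x":-2.1,"y":-6.9,"z":0,"ax":0,"ay":0,"az":8},{"hand":1,"x":-2.1,"y":-6.9,"z":0,"ax":0,"ay":0,"az":8},{"hand":1,"x":-2.1,"y":-6.9,"z":0,"ax":0,"ay":0,"az":8},{"hand":1,"x":-2.1,"y":-6.9,"z":0,"ax":0,"ay":0,"az":8}]}}

```text
time: 4.15
tcp_pos: [0.5008, 0.1473, 0.0934]
tool_rot: [0.947, 0.321, 0.001, 0.001]
force: [0.5, -1.2, 0.0]
opening: 0.004
finger_force: 0.8
```

Request:
{"op": "drive_tool", "data": {"commands": [{"hand":1,"x":-2.1,"y":-6.9,"z":0,"ax":0,"ay":0,"az":8},{"hand":1,"x":-2.1,"y":-6.9,"z":0,"ax":0,"ay":0,"az":8},{"hand":1,"x":-2.1,"y":-6.9,"z":0,"ax":0,"ay":0,"az":8},{"hand":1,"x":-2.1,"y":-6.9,"z":0,"ax":0,"ay":0,"az":8},{"hand":1,"x":-2.1,"y":-6.9,"z":0,"ax":0,"ay":0,"az":8},{"hand":1,"x":0,"y":0,"z":0,"ax":0,"ay":0,"az":0},{"hand":1,"x":0,"y":5,"z":0,"ax":0,"ay":0,"az":0},{"hand":1,"x":0,"y":5,"z":-10,"ax":0,"ay":0,"az":0}]}}

```text
time: 4.95
tcp_pos: [0.4772, 0.165, 0.1021]
tool_rot: [1.0, -0.018, -0.001, 0.0]
force: [-0.3, -0.0, -0.5]
opening: 0.005
finger_force: 0.0
```

```bash
python3 - <<'E'
from h import *
print(pose(),arm.read_state()["joint_positions"].round(2))
im=grab("scene"); cv2.imwrite("pics/s1.png",cv2.resize(im["pixels"][120:280,280:480],(800,600)[:1]+(600,)))
e=plan([400,-100,260],-8,16,0.55)
e=plan([566.5,-398.5,260],-10,16,0.55,e)
E
```

```text
(array([477.23658055, 164.95763863, 102.06944644]), np.float64(-2.1104515496566885)) [ 0.2   0.26  1.81 -0.    1.08  1.8 ]
from [478.8 164.5 104.2] -2.16
[{"hand": 0.55, "x": -4.3, "y": 16.7, "z": -9.7, "ax": 0, "ay": 0, "az": 0.36}, {"hand": 0.55, "x": -4.2, "y": 16.7, "z": -9.8, "ax": 0, "ay": 0, "az": 0.37}, {"hand": 0.55, "x": -4.1, "y": 16.8, "z": -9.7, "ax": 0, "ay": 0, "az": 0.36}, {"hand": 0.55, "x": -4.0, "y": 16.8, "z": -9.7, "ax": 0, "ay": 0, "az": 0.37}, {"hand": 0.55, "x": -3.8, "y": 16.8, "z": -9.8, "ax": 0, "ay": 0, "az": 0.36}, {"hand": 0.55, "x": -3.8, "y": 16.8, "z": -9.7, "ax": 0, "ay": 0, "az": 0.37}, {"hand": 0.55, "x": -3.7, "y": 16.9, "z": -9.7, "ax": 0, "ay": 0, "az": 0.36}, {"hand": 0.55, "x": -3.5, "y": 16.9, "z": -9.8, "ax": 0, "ay": 0, "az": 0.37}]
[{"hand": 0.55, "x": -3.5, "y": 16.9, "z": -9.7, "ax": 0, "ay": 0, "az": 0.36}, {"hand": 0.55, "x": -3.3, "y": 16.9, "z": -9.8, "ax": 0, "ay": 0, "az": 0.37}, {"hand": 0.55, "x": -3.2, "y": 16.9, "z": -9.7, "ax": 0, "ay": 0, "az": 0.36}, {"hand": 0.55, "x": -3.1, "y": 17.0, "z": -9.7, "ax": 0, "ay": 0, "az": 0.3
[... 899 characters left out ...]
hand": 0.55, "x": 13.1, "y": 16.8, "z": 0.0, "ax": 0, "ay": 0, "az": 0.13}]
[{"hand": 0.55, "x": 13.2, "y": 16.8, "z": 0.0, "ax": 0, "ay": 0, "az": 0.12}, {"hand": 0.55, "x": 13.3, "y": 16.8, "z": 0.0, "ax": 0, "ay": 0, "az": 0.13}, {"hand": 0.55, "x": 13.2, "y": 16.7, "z": 0.0, "ax": 0, "ay": 0, "az": 0.12}, {"hand": 0.55, "x": 13.3, "y": 16.7, "z": 0.0, "ax": 0, "ay": 0, "az": 0.13}, {"hand": 0.55, "x": 13.4, "y": 16.7, "z": 0.0, "ax": 0, "ay": 0, "az": 0.12}, {"hand": 0.55, "x": 13.3, "y": 16.6, "z": 0.0, "ax": 0, "ay": 0, "az": 0.13}, {"hand": 0.55, "x": 13.5, "y": 16.7, "z": 0.0, "ax": 0, "ay": 0, "az": 0.12}, {"hand": 0.55, "x": 13.4, "y": 16.6, "z": 0.0, "ax": 0, "ay": 0, "az": 0.13}]
```

View pics/s1.png

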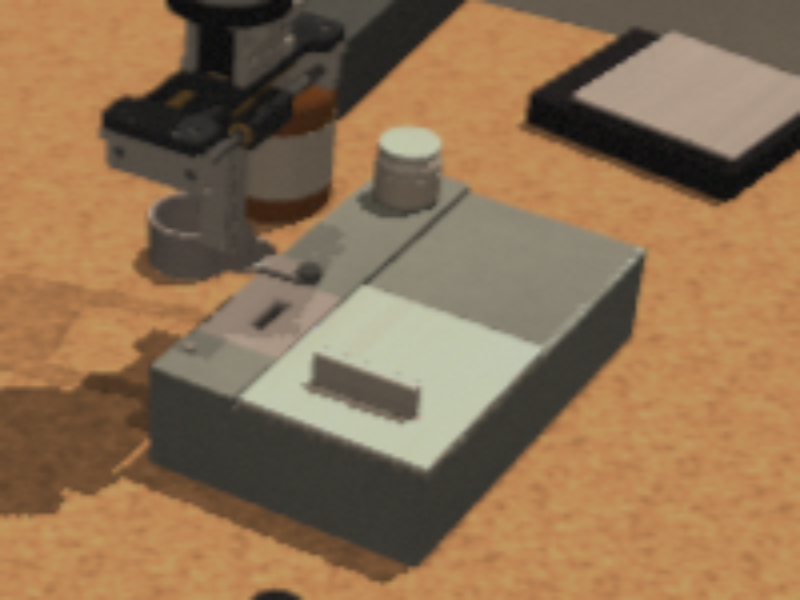

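Cover is swung clear to the front (its arm is left of the pivot) and the slot is visible at crop (270,315). Next, the key.

Request:
{"op": "drive_tool", "data": {"commands": [{"hand":0.9,"x":0,"y":5,"z":-25,"ax":0,"ay":0,"az":0},{"hand":0.55,"x":7,"y":25,"z":-25,"ax":0,"ay":0,"az":0},{"hand":0.55,"x":7,"y":35,"z":-20,"ax":0,"ay":0,"az":0},{"hand":0.55,"x":7,"y":37,"z":0,"ax":0,"ay":0,"az":0},{"hand":0.55,"x":7,"y":37,"z":0,"ax":0,"ay":0,"az":0},{"hand":0.55,"x":7,"y":37,"z":0,"ax":0,"ay":0,"az":0},{"hand":0.55,"x":7,"y":37,"z":0,"ax":0,"ay":0,"az":0},{"hand":0.55,"x":7,"y":37,"z":0,"ax":0,"ay":0,"az":0}]}}

```text
time: 5.8
tcp_pos: [0.5174, -0.0883, 0.1733]
tool_rot: [1.0, -0.019, 0.001, 0.0]
force: [1.0, -0.3, -0.9]
opening: 0.451
finger_force: 0.0
```

Request:
{"op": "drive_tool", "data": {"commands": [{"hand":0.55,"x":7,"y":37,"z":0,"ax":0,"ay":0,"az":0},{"hand":0.55,"x":7,"y":37,"z":0,"ax":0,"ay":0,"az":0},{"hand":0.55,"x":7,"y":37,"z":0,"ax":0,"ay":0,"az":0},{"hand":0.55,"x":8,"y":37,"z":0,"ax":0,"ay":0,"az":0},{"hand":0.55,"x":8,"y":37,"z":0,"ax":0,"ay":0,"az":0},{"hand":0.55,"x":8,"y":37,"z":0,"ax":0,"ay":0,"az":0},{"hand":0.55,"x":8,"y":37,"z":0,"ax":0,"ay":0,"az":3.8},{"hand":0.55,"x":8,"y":35,"z":0,"ax":0,"ay":0,"az":4}]}}

```text
time: 6.6
tcp_pos: [0.5643, -0.3852, 0.1731]
tool_rot: [0.996, -0.089, 0.001, 0.0]
force: [0.7, 0.0, 0.8]
opening: 0.45
finger_force: 0.0
```

```bash
python3 - <<'E'
from h import *
im=grab("top"); np.savez("top1.npz",**im); cv2.imwrite("pics/hole.png",cv2.resize(im["pixels"][240:290,190:270],(800,500),interpolation=cv2.INTER_CUBIC))
# slot: dark pixels on strip, cast to z=0.08
g=cv2.cvtColor(im["pixels"],cv2.COLOR_BGR2GRAY); T=np.array(im["T"])
def ray(u,v,z):
    d=T[:3,:3]@np.array([(u-im["cx"])/im["fx"],(v-im["cy"])/im["fy"],1]); return T[:3,3]+d*(z-T[2,3])/d[2]
print(g[250:275,212:240])
plan([568.5,-398.5,67],-10,8,.55)
E
```

```text
[[145 145 144 144 143 143 143 143 144 144 143 143 139 138 138 139 135 137
  137 136 128 129 130 131 131 131 127 127]
 [146 146 146 147 145 146 145 146 145 145 146 145 145 145 145 145 145 145
  145 145 144 144 144 144 144 144 144 144]
 [147 148 147 147 147 147 147 147 146 147 146 145 146 146 146 146 145 146
  145 146 146 147 145 146 145 145 145 146]
 [147 147 147 148 147 147 146 146 146 146 146 146 146 146 146 146 146 146
  146 146 146 147 146 146 146 146 146 147]
 [146 146 146 146 145 146 146 145 145 145 146 145 145 145 145 145 146 145
  145 145 145 145 145 146 145 145 145 146]
 [146 146 146 146 146 146 145 146 146 145 145 146 145 146 146 145 145 145
  145 145 145 145 145 145 146 145 145 145]
 [146 146 146 146 145 145 145 145 145 145 146 146 146 146 146 146 145 145
  145 145 145 145 145 145 145 146 145 145]
 [146 145 145 145 145 146 145 146 145 145 145 145 145 145 145 145 145 145
  145 145 146 146 146 145 145 146 145 146]
 [146 146 145 145 143 143 143 143 144 143 144 144 144 144 144 144 144 144
  145 145 145 146 145 146 146 146 146 147]
 [147 148 147 145 124 118 122 123 123 123 123 1
[... 1785 characters left out ...]
48 148 147 148 149 148 149 149 149 149]]
from [ 564.8 -392.1  172.5] -10.48
[{"hand": 0.55, "x": 0.6, "y": 0.7, "z": 13.2, "ax": 0, "ay": 0, "az": -0.06}, {"hand": 0.55, "x": 0.6, "y": 0.7, "z": 13.2, "ax": 0, "ay": 0, "az": -0.06}, {"hand": 0.55, "x": 0.6, "y": 0.7, "z": 13.1, "ax": 0, "ay": 0, "az": -0.06}, {"hand": 0.55, "x": 0.6, "y": 0.7, "z": 13.2, "ax": 0, "ay": 0, "az": -0.06}, {"hand": 0.55, "x": 0.6, "y": 0.7, "z": 13.2, "ax": 0, "ay": 0, "az": -0.06}, {"hand": 0.55, "x": 0.6, "y": 0.7, "z": 13.2, "ax": 0, "ay": 0, "az": -0.06}, {"hand": 0.55, "x": 0.6, "y": 0.8, "z": 13.2, "ax": 0, "ay": 0, "az": -0.06}, {"hand": 0.55, "x": 0.6, "y": 0.7, "z": 13.2, "ax": 0, "ay": 0, "az": -0.06}]
```

View pics/hole.png

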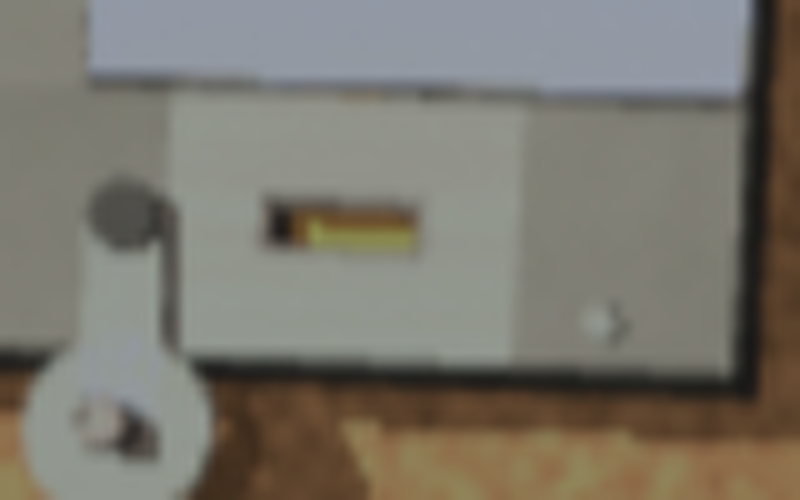

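Request:
{"op": "drive_tool", "data": {"commands": [{"hand":0.55,"x":2,"y":2,"z":0,"ax":0,"ay":0,"az":-0.5},{"hand":0.55,"x":2,"y":3,"z":0,"ax":0,"ay":0,"az":0},{"hand":0.55,"x":0.8,"y":0.8,"z":15,"ax":0,"ay":0,"az":0},{"hand":0.55,"x":0,"y":0,"z":20,"ax":0,"ay":0,"az":0},{"hand":0.55,"x":0,"y":0,"z":20,"ax":0,"ay":0,"az":0},{"hand":0.55,"x":0,"y":0,"z":20,"ax":0,"ay":0,"az":0},{"hand":0.55,"x":0,"y":0,"z":0,"ax":0,"ay":0,"az":0},{"hand":0.55,"x":0,"y":0,"z":0,"ax":0,"ay":0,"az":0}]}}

```text
time: 7.45
tcp_pos: [0.5682, -0.3883, 0.098]
tool_rot: [0.997, -0.082, 0.0, -0.0]
force: [-0.4, 0.6, 0.5]
opening: 0.445
finger_force: 0.0
```

```bash
python3 - <<'E'
from h import *
im=np.load("top1.npz"); T=im["T"]; g=cv2.cvtColor(im["pixels"],cv2.COLOR_BGR2GRAY)
def ray(u,v,z):
    d=T[:3,:3]@np.array([(u-im["cx"])/im["fx"],(v-im["cy"])/im["fy"],1]); return (T[:3,3]+d*(z-T[2,3])/d[2])*1000
m=np.zeros_like(g); m[255:270,212:238]=(g[255:270,212:238]<141)
v,u=np.nonzero(m); r=cv2.minAreaRect(np.array([ray(a,b,.08)[:2] for a,b in zip(u,v)],np.float32)); print("slot",r, ray((u.min()+u.max())/2,(v.min()+v.max())/2,.08))
print(pose()); plan([568.5,-398.5,66],-10,8,.55)
E
```

```text
slot ((523.8135986328125, 145.1389923095703), (38.53786087036133, 13.653399467468262), 88.43238067626953) [523.80836896 145.22270388  80.        ]
(array([ 568.22068876, -388.27976777,   98.04065414]), np.float64(-9.449796948250519))
from [ 568.2 -388.3   98. ] -9.45
[{"hand": 0.55, "x": 0.2, "y": 1.3, "z": 4.0, "ax": 0, "ay": 0, "az": 0.07}, {"hand": 0.55, "x": 0.3, "y": 1.2, "z": 4.0, "ax": 0, "ay": 0, "az": 0.07}, {"hand": 0.55, "x": 0.2, "y": 1.3, "z": 4.0, "ax": 0, "ay": 0, "az": 0.07}, {"hand": 0.55, "x": 0.3, "y": 1.2, "z": 4.0, "ax": 0, "ay": 0, "az": 0.07}, {"hand": 0.55, "x": 0.2, "y": 1.3, "z": 4.0, "ax": 0, "ay": 0, "az": 0.06}, {"hand": 0.55, "x": 0.3, "y": 1.2, "z": 4.0, "ax": 0, "ay": 0, "az": 0.07}, {"hand": 0.55, "x": 0.2, "y": 1.3, "z": 4.0, "ax": 0, "ay": 0, "az": 0.07}, {"hand": 0.55, "x": 0.3, "y": 1.2, "z": 4.0, "ax": 0, "ay": 0, "az": 0.07}]
```

Request:
{"op": "drive_tool", "data": {"commands": [{"hand":0.55,"x":0.5,"y":3.5,"z":0,"ax":0,"ay":0,"az":0.5},{"hand":0.55,"x":0.5,"y":3.5,"z":0,"ax":0,"ay":0,"az":0},{"hand":0.55,"x":0,"y":3,"z":0,"ax":0,"ay":0,"az":0},{"hand":0.55,"x":0,"y":0,"z":0,"ax":0,"ay":0,"az":0},{"hand":0.55,"x":0,"y":0,"z":0,"ax":0,"ay":0,"az":0},{"hand":0.55,"x":0,"y":0,"z":0,"ax":0,"ay":0,"az":0},{"hand":0.55,"x":0,"y":0,"z":0,"ax":0,"ay":0,"az":0},{"hand":0.55,"x":0,"y":0,"z":0,"ax":0,"ay":0,"az":0}]}}

```text
time: 8.25
tcp_pos: [0.5672, -0.3991, 0.0974]
tool_rot: [0.996, -0.087, -0.0, -0.0]
force: [-0.2, -0.3, 0.4]
opening: 0.451
finger_force: 0.0
```

```bash
python3 - <<'E'
from h import *
print(pose()); im=grab("scene"); print(pose())
cv2.imwrite("pics/s2.png",cv2.resize(im["pixels"][270:420,150:300],(600,600),interpolation=cv2.INTER_CUBIC))
E
```

```text
(array([ 567.23715622, -399.09178385,   97.41809178]), np.float64(-10.029965169341065))
(array([ 567.26087113, -399.08119859,   97.44042458]), np.float64(-10.025475375001315))
```

View pics/s2.png

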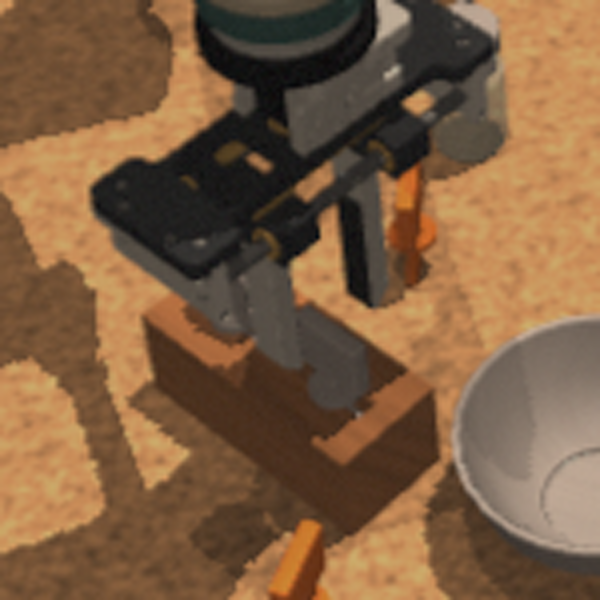

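The gripper straddles the rectangular bow at crop (335,350), one finger on each side and clear of the orange decoys. I'll lower and grip.

Request:
{"op": "drive_tool", "data": {"commands": [{"hand":0.55,"x":1,"y":0,"z":8,"ax":0,"ay":0,"az":0},{"hand":0.55,"x":0,"y":0,"z":10,"ax":0,"ay":0,"az":0},{"hand":0.55,"x":0,"y":0,"z":10,"ax":0,"ay":0,"az":0},{"hand":0.55,"x":0,"y":0,"z":4,"ax":0,"ay":0,"az":0},{"hand":0.55,"x":0,"y":0,"z":0,"ax":0,"ay":0,"az":0},{"hand":1,"x":0,"y":0,"z":0,"ax":0,"ay":0,"az":0},{"hand":1,"x":0,"y":0,"z":0,"ax":0,"ay":0,"az":0},{"hand":1,"x":0,"y":0,"z":0,"ax":0,"ay":0,"az":0}]}}

```text
time: 9.1
tcp_pos: [0.5685, -0.3996, 0.066]
tool_rot: [0.996, -0.087, 0.0, 0.0]
force: [0.2, -0.5, -0.5]
opening: 0.234
finger_force: 0.0
```

Request:
{"op": "drive_tool", "data": {"commands": [{"hand":1,"x":0,"y":0,"z":0,"ax":0,"ay":0,"az":0},{"hand":1,"x":0,"y":0,"z":0,"ax":0,"ay":0,"az":0},{"hand":1,"x":0,"y":0,"z":0,"ax":0,"ay":0,"az":0},{"hand":1,"x":0,"y":0,"z":0,"ax":0,"ay":0,"az":0},{"hand":1,"x":0,"y":0,"z":0,"ax":0,"ay":0,"az":0},{"hand":1,"x":0,"y":0,"z":0,"ax":0,"ay":0,"az":0},{"hand":1,"x":0,"y":0,"z":0,"ax":0,"ay":0,"az":0},{"hand":1,"x":0,"y":0,"z":0,"ax":0,"ay":0,"az":0}]}}

```text
time: 9.9
tcp_pos: [0.5684, -0.3992, 0.0658]
tool_rot: [0.996, -0.087, 0.0, -0.0]
force: [-0.7, 2.2, 4.4]
opening: 0.101
finger_force: 30.0
```

Request:
{"op": "drive_tool", "data": {"commands": [{"hand":1,"x":0,"y":0,"z":-8,"ax":0,"ay":0,"az":0},{"hand":1,"x":0,"y":0,"z":-15,"ax":0,"ay":0,"az":0},{"hand":1,"x":0,"y":0,"z":-25,"ax":0,"ay":0,"az":0},{"hand":1,"x":0,"y":0,"z":-30,"ax":0,"ay":0,"az":0},{"hand":1,"x":0,"y":0,"z":-35,"ax":0,"ay":0,"az":0},{"hand":1,"x":0,"y":0,"z":-35,"ax":0,"ay":0,"az":0},{"hand":1,"x":0,"y":0,"z":-25,"ax":0,"ay":0,"az":0},{"hand":1,"x":0,"y":0,"z":0,"ax":0,"ay":0,"az":0}]}}

```text
time: 10.7
tcp_pos: [0.5697, -0.4012, 0.2428]
tool_rot: [0.996, -0.088, 0.003, 0.003]
force: [0.3, 0.7, -0.6]
opening: 0.105
finger_force: 30.0
```

```bash
sed -i 's/^K=.*;/K=np.array([524.1,145.2]);/' h.py; python3 - <<'E'
from h import *
im=grab("scene"); P=pts(im); s=arm.read_state(); print(s["force"],s["opening"])
plan([K[0],K[1],160],86.4,24,1)
E
```

```text
[-1.13428535 -0.44152607 -2.19514553] 0.1026092922900835
from [ 568.7 -400.2  239.9] -10.04
[{"hand": 1, "x": -5.8, "y": -22.1, "z": 3.3, "ax": 0, "ay": 0, "az": -4.02}, {"hand": 1, "x": -4.2, "y": -22.4, "z": 3.4, "ax": 0, "ay": 0, "az": -4.02}, {"hand": 1, "x": -2.7, "y": -22.6, "z": 3.3, "ax": 0, "ay": 0, "az": -4.02}, {"hand": 1, "x": -1.0, "y": -22.8, "z": 3.3, "ax": 0, "ay": 0, "az": -4.01}, {"hand": 1, "x": 0.5, "y": -22.8, "z": 3.3, "ax": 0, "ay": 0, "az": -4.02}, {"hand": 1, "x": 2.1, "y": -22.7, "z": 3.4, "ax": 0, "ay": 0, "az": -4.02}, {"hand": 1, "x": 3.8, "y": -22.5, "z": 3.3, "ax": 0, "ay": 0, "az": -4.02}, {"hand": 1, "x": 5.2, "y": -22.2, "z": 3.3, "ax": 0, "ay": 0, "az": -4.02}]
[{"hand": 1, "x": 6.9, "y": -21.7, "z": 3.4, "ax": 0, "ay": 0, "az": -4.02}, {"hand": 1, "x": 8.3, "y": -21.2, "z": 3.3, "ax": 0, "ay": 0, "az": -4.01}, {"hand": 1, "x": 9.8, "y": -20.6, "z": 3.3, "ax": 0, "ay": 0, "az": -4.02}, {"hand": 1, "x": 11.2, "y": -19.9, "z": 3.3, "ax": 0, "ay": 0, "az": -4.02}, {"hand": 1, "x": 12.6, "y": -19.0, "z": 3.4, "ax": 0, "ay": 0, "az": -4.02}, {"hand": 1, "x": 13.9, "y": -18.1, "z": 3.3, "ax": 0, "ay": 0, "az": -4.02}, {"hand": 1, "x": 15.1, "y": -17.0, "z": 3.3, "ax": 0, "ay": 0, "az": -4.02}, {"hand": 1, "x": 16.3, "y": -16.0, "z": 3.4, "ax": 0, "ay": 0, "az": -4.01}]
[{"hand": 1, "x": 17.4, "y": -14.8, "z": 3.3, "ax": 0, "ay": 0, "az": -4.02}, {"hand": 1, "x": 18.3, "y": -13.5, "z": 3.3, "ax": 0, "ay": 0, "az": -4.02}, {"hand": 1, "x": 19.3, "y": -12.2, "z": 3.3, "ax": 0, "ay": 0, "az": -4.02}, {"hand": 1, "x": 20.0, "y": -10.9, "z": 3.4, "ax": 0, "ay": 0, "az": -4.02}, {"hand": 1, "x": 20.8, "y": -9.4, "z": 3.3, "ax": 0, "ay": 0, "az": -4.02}, {"hand": 1, "x": 21.4, "y": -7.9, "z": 3.3, "ax": 0, "ay": 0, "az": -4.01}, {"hand": 1, "x": 21.9, "y": -6.4, "z": 3.4, "ax": 0, "ay": 0, "az": -4.02}, {"hand": 1, "x": 22.3, "y": -4.8, "z": 3.3, "ax": 0, "ay": 0, "az": -4.02}]
```

Request:
{"op": "drive_tool", "data": {"commands": [{"hand":1,"x":-6,"y":-22,"z":1,"ax":0,"ay":0,"az":-4},{"hand":1,"x":-4,"y":-22.5,"z":1,"ax":0,"ay":0,"az":-4},{"hand":1,"x":-2.5,"y":-22.5,"z":1,"ax":0,"ay":0,"az":-4},{"hand":1,"x":-1,"y":-23,"z":1,"ax":0,"ay":0,"az":-4},{"hand":1,"x":0.5,"y":-23,"z":1,"ax":0,"ay":0,"az":-4},{"hand":1,"x":2,"y":-22.5,"z":1,"ax":0,"ay":0,"az":-4},{"hand":1,"x":4,"y":-22.5,"z":1,"ax":0,"ay":0,"az":-4},{"hand":1,"x":5,"y":-22,"z":1,"ax":0,"ay":0,"az":-4}]}}

```text
time: 11.55
tcp_pos: [0.5521, -0.2162, 0.2274]
tool_rot: [0.981, 0.192, -0.002, -0.001]
force: [0.3, 1.2, -1.3]
opening: 0.103
finger_force: 30.0
```

Request:
{"op": "drive_tool", "data": {"commands": [{"hand":1,"x":7,"y":-21.5,"z":4,"ax":0,"ay":0,"az":-4},{"hand":1,"x":8.5,"y":-21,"z":4,"ax":0,"ay":0,"az":-4},{"hand":1,"x":10,"y":-20.5,"z":4,"ax":0,"ay":0,"az":-4},{"hand":1,"x":11,"y":-20,"z":4,"ax":0,"ay":0,"az":-4},{"hand":1,"x":12.5,"y":-19,"z":4,"ax":0,"ay":0,"az":-4},{"hand":1,"x":14,"y":-18,"z":4,"ax":0,"ay":0,"az":-4},{"hand":1,"x":15,"y":-17,"z":4,"ax":0,"ay":0,"az":-4},{"hand":1,"x":16.5,"y":-16,"z":4,"ax":0,"ay":0,"az":-4}]}}

```text
time: 12.35
tcp_pos: [0.5382, -0.0351, 0.1956]
tool_rot: [0.891, 0.455, -0.002, -0.001]
force: [-0.6, -1.2, -1.6]
opening: 0.102
finger_force: 30.0
```

Request:
{"op": "drive_tool", "data": {"commands": [{"hand":1,"x":17.5,"y":-15,"z":5,"ax":0,"ay":0,"az":-4},{"hand":1,"x":18.5,"y":-13.5,"z":5,"ax":0,"ay":0,"az":-4},{"hand":1,"x":19.5,"y":-12,"z":5,"ax":0,"ay":0,"az":-4},{"hand":1,"x":20,"y":-11,"z":5,"ax":0,"ay":0,"az":-4},{"hand":1,"x":21,"y":-9.5,"z":5,"ax":0,"ay":0,"az":-4},{"hand":1,"x":21.5,"y":-8,"z":5,"ax":0,"ay":0,"az":-4},{"hand":1,"x":22,"y":-6.5,"z":5,"ax":0,"ay":0,"az":-4},{"hand":1,"x":0,"y":0,"z":0,"ax":0,"ay":0,"az":-4}]}}

```text
time: 13.15
tcp_pos: [0.5252, 0.1262, 0.1601]
tool_rot: [0.73, 0.684, -0.002, -0.002]
force: [0.7, -0.6, -1.4]
opening: 0.105
finger_force: 30.0
```

```bash
python3 - <<'E'
from h import *
grab("top")
plan([K[0],K[1],140],86.4,8,1)
im=grab("scene"); np.savez("s3.npz",**im); cv2.imwrite("pics/s3.png",cv2.resize(im["pixels"][120:240,290:410],(600,600),interpolation=cv2.INTER_CUBIC))
E
```

```text
from [525.6 125.  160.4] 86.36
[{"hand": 1, "x": 2.5, "y": -0.3, "z": 2.5, "ax": 0, "ay": 0, "az": -0.0}, {"hand": 1, "x": 2.5, "y": -0.4, "z": 2.6, "ax": 0, "ay": 0, "az": -0.01}, {"hand": 1, "x": 2.5, "y": -0.3, "z": 2.5, "ax": 0, "ay": 0, "az": -0.0}, {"hand": 1, "x": 2.5, "y": -0.4, "z": 2.6, "ax": 0, "ay": 0, "az": -0.01}, {"hand": 1, "x": 2.5, "y": -0.3, "z": 2.5, "ax": 0, "ay": 0, "az": -0.0}, {"hand": 1, "x": 2.5, "y": -0.4, "z": 2.6, "ax": 0, "ay": 0, "az": -0.01}, {"hand": 1, "x": 2.5, "y": -0.3, "z": 2.5, "ax": 0, "ay": 0, "az": -0.0}, {"hand": 1, "x": 2.5, "y": -0.4, "z": 2.6, "ax": 0, "ay": 0, "az": -0.01}]
```

View pics/s3.png

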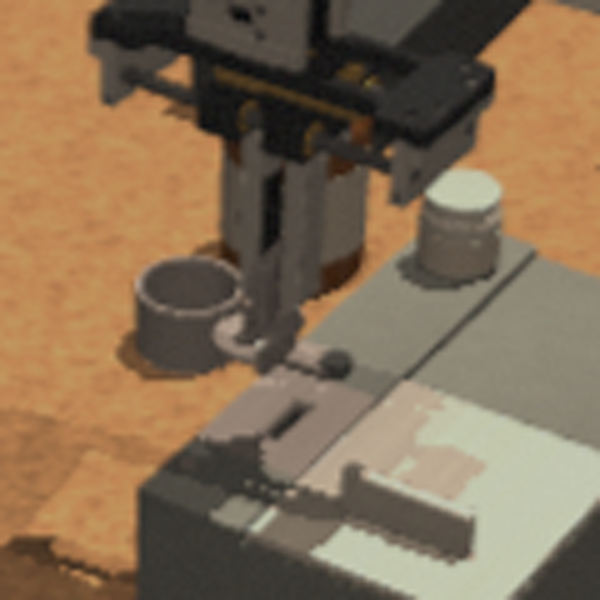

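The key hangs upright in the hand at crop (275,330), above the slot at crop (290,422). I'll measure its offset in the hand from depth.

```bash
python3 - <<'E'
from h import *
im=np.load("s3.npz"); P=pts(im)*1000
R=P[160:215,325:360].reshape(-1,3)
d=R-np.array([525.6,125,160.4]); a=np.radians(86.4)
kx=d[:,0]*np.cos(a)+d[:,1]*np.sin(a); ky=-d[:,0]*np.sin(a)+d[:,1]*np.cos(a); kz=d[:,2]+11
ok=(abs(kx)<26)&(abs(ky)<20)
for lo,hi in((-24,-17),(-17,-10),(-9,-2),(-1,5),(7,14),(14,22)):
    m=ok&(kz>lo)&(kz<hi)
    if m.sum()>2: print(lo,hi,m.sum(),"kx",np.round(np.percentile(kx[m],[0,5,50,95,100]),1),"ky",np.round(np.percentile(ky[m],[0,5,50,95,100]),1))
    else: print(lo,hi,m.sum())
E
```

```text
-24 -17 9 kx [-13.2 -13.1   1.   11.1  11.6] ky [-1.1 -0.9  0.8  3.6  3.7]
-17 -10 17 kx [-14.4 -14.   -3.9  12.4  12.9] ky [-2.  -1.8 -0.2  3.2  3.3]
-9 -2 14 kx [-16.9 -14.9  -4.9  -1.   -1. ] ky [-2.9 -2.9 -0.3  3.9  3.9]
-1 5 11 kx [-13.  -12.5  -7.7   4.3  10. ] ky [-10.6  -7.6   0.    7.4   7.7]
7 14 14 kx [-17.5 -17.4  -9.1   4.4   8.4] ky [-11.1 -10.2  -3.6   2.2   5.8]
14 22 25 kx [-22.1 -20.9 -12.1  -5.1  -3.2] ky [-11.9 -10.8  -2.3  11.5  16.2]
```

The bit spans kx -14..13 mm in the hand frame, so the offset is about -0.7 mm, inside the ±1.5 mm clearance plus chamfer. I'll move to hover just above the slot.

Request:
{"op": "drive_tool", "data": {"commands": [{"hand":1,"x":5,"y":-0.5,"z":5,"ax":0,"ay":0,"az":0},{"hand":1,"x":6,"y":0,"z":8,"ax":0,"ay":0,"az":0},{"hand":1,"x":6,"y":0,"z":10,"ax":0,"ay":0,"az":0},{"hand":1,"x":3.5,"y":0,"z":10,"ax":0,"ay":0,"az":0},{"hand":1,"x":0,"y":0,"z":7,"ax":0,"ay":0,"az":0},{"hand":1,"x":0,"y":0,"z":2,"ax":0,"ay":0,"az":0},{"hand":1,"x":0,"y":0,"z":0,"ax":0,"ay":0,"az":0},{"hand":1,"x":0,"y":0,"z":0,"ax":0,"ay":0,"az":0}]}}

```text
time: 14.05
tcp_pos: [0.5293, 0.1445, 0.1217]
tool_rot: [0.732, 0.682, 0.0, 0.0]
force: [0.6, -0.7, -0.9]
opening: 0.105
finger_force: 30.0
```

```bash
python3 - <<'E'
from h import *
plan([K[0]+.03,K[1]+.5,117],86.4,1,1)
E
```

```text
from [529.3 144.5 121.7] 85.95
[{"hand": 1, "x": 0.9, "y": -5.2, "z": 4.7, "ax": 0, "ay": 0, "az": -0.45}]
```

Request:
{"op": "drive_tool", "data": {"commands": [{"hand":1,"x":1,"y":-3,"z":0,"ax":0,"ay":0,"az":-0.5},{"hand":1,"x":0,"y":-2.2,"z":2,"ax":0,"ay":0,"az":0},{"hand":1,"x":0,"y":0,"z":2.5,"ax":0,"ay":0,"az":0},{"hand":1,"x":0,"y":0,"z":0,"ax":0,"ay":0,"az":0},{"hand":1,"x":0,"y":0,"z":0,"ax":0,"ay":0,"az":0},{"hand":1,"x":0,"y":0,"z":0,"ax":0,"ay":0,"az":0},{"hand":1,"x":0,"y":0,"z":0,"ax":0,"ay":0,"az":0},{"hand":1,"x":0,"y":0,"z":0,"ax":0,"ay":0,"az":0}]}}

```text
time: 14.85
tcp_pos: [0.5239, 0.1459, 0.117]
tool_rot: [0.729, 0.685, 0.0, 0.0]
force: [-0.1, 1.0, -1.0]
opening: 0.103
finger_force: 30.0
```

```bash
python3 - <<'E'
from h import *
print(arm.read_state()["force"])
plan([K[0]+.03,K[1]+.5,107],86.4,1,1)
E
```

```text
[-0.06469223  0.98827792 -0.97431521]
from [523.9 145.9 117. ] 86.47
[{"hand": 1, "x": -0.2, "y": 0.2, "z": 10.0, "ax": 0, "ay": 0, "az": 0.07}]
```

Aligned to within 0.3 mm. I'll lower slowly to 8 mm below contact height and check the force.

Request:
{"op": "drive_tool", "data": {"commands": [{"hand":1,"x":0,"y":0.2,"z":2,"ax":0,"ay":0,"az":0},{"hand":1,"x":0,"y":0,"z":2,"ax":0,"ay":0,"az":0},{"hand":1,"x":0,"y":0,"z":2,"ax":0,"ay":0,"az":0},{"hand":1,"x":0,"y":0,"z":2,"ax":0,"ay":0,"az":0},{"hand":1,"x":0,"y":0,"z":2,"ax":0,"ay":0,"az":0},{"hand":1,"x":0,"y":0,"z":2,"ax":0,"ay":0,"az":0},{"hand":1,"x":0,"y":0,"z":0,"ax":0,"ay":0,"az":0},{"hand":1,"x":0,"y":0,"z":0,"ax":0,"ay":0,"az":0}]}}

```text
time: 15.65
tcp_pos: [0.5238, 0.1459, 0.1048]
tool_rot: [0.729, 0.685, -0.0, -0.0]
force: [-0.7, -0.8, -2.0]
opening: 0.109
finger_force: 30.0
```

Free entry. I'll continue until home (TCP about 91 mm).

Request:
{"op": "drive_tool", "data": {"commands": [{"hand":1,"x":0,"y":0,"z":2,"ax":0,"ay":0,"az":0},{"hand":1,"x":0,"y":0,"z":2,"ax":0,"ay":0,"az":0},{"hand":1,"x":0,"y":0,"z":2,"ax":0,"ay":0,"az":0},{"hand":1,"x":0,"y":0,"z":2,"ax":0,"ay":0,"az":0},{"hand":1,"x":0,"y":0,"z":2,"ax":0,"ay":0,"az":0},{"hand":1,"x":0,"y":0,"z":2,"ax":0,"ay":0,"az":0},{"hand":1,"x":0,"y":0,"z":1.5,"ax":0,"ay":0,"az":0},{"hand":1,"x":0,"y":0,"z":0.5,"ax":0,"ay":0,"az":0}]}}

```text
time: 16.45
tcp_pos: [0.5238, 0.1459, 0.0908]
tool_rot: [0.729, 0.685, -0.0, -0.0]
force: [-1.9, -0.0, 2.5]
opening: 0.102
finger_force: 30.0
```

```bash
python3 - <<'E'
from h import *
s=arm.read_state(); print(pose(),s["force"],s["torque"])
E
```

```text
(array([523.82570739, 145.90121867,  90.8034301 ]), np.float64(86.46606438668384)) [-1.94495135 -0.03243579  2.48731709] [-0.04084231  0.39750967  0.03207927]
```

Request:
{"op": "drive_tool", "data": {"commands": [{"hand":1,"x":0,"y":0,"z":1,"ax":0,"ay":0,"az":0},{"hand":1,"x":0,"y":0,"z":0,"ax":0,"ay":0,"az":0},{"hand":1,"x":0,"y":0,"z":0,"ax":0,"ay":0,"az":0},{"hand":1,"x":0,"y":0,"z":0,"ax":0,"ay":0,"az":5},{"hand":1,"x":0,"y":0,"z":0,"ax":0,"ay":0,"az":5},{"hand":1,"x":0,"y":0,"z":0,"ax":0,"ay":0,"az":5},{"hand":1,"x":0,"y":0,"z":0,"ax":0,"ay":0,"az":5},{"hand":1,"x":0,"y":0,"z":0,"ax":0,"ay":0,"az":0}]}}

```text
time: 17.25
tcp_pos: [0.5239, 0.1468, 0.0908]
tool_rot: [0.837, 0.548, 0.001, -0.001]
force: [-3.4, 2.2, 4.9]
opening: 0.106
finger_force: 30.0
```

```bash
python3 - <<'E'
from h import *
s=arm.read_state(); print(pose(),s["force"],s["torque"])
E
```

```text
(array([523.91321878, 146.84058175,  90.79684668]), np.float64(66.42766294030206)) [-3.3533319   2.15087009  4.88751498] [ 0.40763009  0.69171957 -0.03461126]
```

Request:
{"op": "drive_tool", "data": {"commands": [{"hand":1,"x":0,"y":0,"z":0,"ax":0,"ay":0,"az":7},{"hand":1,"x":0,"y":0,"z":0,"ax":0,"ay":0,"az":7},{"hand":1,"x":0,"y":0,"z":0,"ax":0,"ay":0,"az":7},{"hand":1,"x":0,"y":0,"z":0,"ax":0,"ay":0,"az":7},{"hand":1,"x":0,"y":0,"z":0,"ax":0,"ay":0,"az":7},{"hand":1,"x":0,"y":0,"z":0,"ax":0,"ay":0,"az":7},{"hand":1,"x":0,"y":0,"z":0,"ax":0,"ay":0,"az":7},{"hand":1,"x":0,"y":0,"z":0,"ax":0,"ay":0,"az":4}]}}

```text
time: 18.05
tcp_pos: [0.5238, 0.1473, 0.0908]
tool_rot: [0.993, 0.116, 0.0, -0.001]
force: [-3.2, 3.2, 5.5]
opening: 0.108
finger_force: 30.0
```

Request:
{"op": "drive_tool", "data": {"commands": [{"hand":1,"x":0,"y":0,"z":0,"ax":0,"ay":0,"az":2},{"hand":1,"x":0,"y":0,"z":0,"ax":0,"ay":0,"az":2},{"hand":1,"x":0,"y":0,"z":0,"ax":0,"ay":0,"az":0},{"hand":1,"x":0,"y":0,"z":0,"ax":0,"ay":0,"az":0},{"hand":1,"x":0,"y":0,"z":0,"ax":0,"ay":0,"az":0},{"hand":1,"x":0,"y":0,"z":0,"ax":0,"ay":0,"az":0},{"hand":1,"x":0,"y":0,"z":0,"ax":0,"ay":0,"az":0},{"hand":1,"x":0,"y":0,"z":0,"ax":0,"ay":0,"az":0}]}}

```text
time: 18.85
tcp_pos: [0.5238, 0.1473, 0.0908]
tool_rot: [0.997, 0.083, 0.0, -0.001]
force: [-4.0, 3.6, 5.5]
opening: 0.105
finger_force: 30.0
```

```bash
python3 - <<'E'
from h import *
s=arm.read_state(); print(pose(),s["force"],s["torque"])
E
```

```text
(array([523.81015516, 147.32079463,  90.78304075]), np.float64(9.500943129086496)) [-4.00864242  3.61474988  5.52815229] [ 0.63749472  0.77420733 -0.03939206]
```

The key has turned 77° with little reaction torque. I'll release it and back straight up.

Request:
{"op": "drive_tool", "data": {"commands": [{"hand":0.8,"x":0,"y":0,"z":-0.5,"ax":0,"ay":0,"az":0},{"hand":0.6,"x":0,"y":0,"z":0,"ax":0,"ay":0,"az":0},{"hand":0.6,"x":0,"y":0,"z":0,"ax":0,"ay":0,"az":0},{"hand":0.6,"x":0,"y":0,"z":0,"ax":0,"ay":0,"az":0},{"hand":0.6,"x":0,"y":0,"z":-5,"ax":0,"ay":0,"az":0},{"hand":0.6,"x":0,"y":0,"z":-15,"ax":0,"ay":0,"az":0},{"hand":0.6,"x":0,"y":0,"z":-25,"ax":0,"ay":0,"az":0},{"hand":0.6,"x":0,"y":0,"z":-25,"ax":0,"ay":0,"az":0}]}}

```text
time: 19.65
tcp_pos: [0.5238, 0.1458, 0.1611]
tool_rot: [0.997, 0.083, -0.0, 0.0]
force: [0.7, -0.2, -0.2]
opening: 0.397
finger_force: 0.0
```

```bash
python3 - <<'E'
from h import *
im=grab("scene"); cv2.imwrite("pics/s4.png",cv2.resize(im["pixels"][140:260,310:430],(600,600),interpolation=cv2.INTER_CUBIC))
t=case2w(96,-80); plan([t[0],t[1],150],-3.6,8,1)
E
```

```text
from [526.9 146.3 165.7] 9.48
[{"hand": 1, "x": 9.1, "y": 12.5, "z": 2.0, "ax": 0, "ay": 0, "az": 1.63}, {"hand": 1, "x": 9.4, "y": 12.3, "z": 1.9, "ax": 0, "ay": 0, "az": 1.64}, {"hand": 1, "x": 9.7, "y": 12.0, "z": 2.0, "ax": 0, "ay": 0, "az": 1.63}, {"hand": 1, "x": 10.1, "y": 11.7, "z": 1.9, "ax": 0, "ay": 0, "az": 1.64}, {"hand": 1, "x": 10.5, "y": 11.4, "z": 2.0, "ax": 0, "ay": 0, "az": 1.63}, {"hand": 1, "x": 10.7, "y": 11.1, "z": 2.0, "ax": 0, "ay": 0, "az": 1.64}, {"hand": 1, "x": 11.1, "y": 10.9, "z": 1.9, "ax": 0, "ay": 0, "az": 1.63}, {"hand": 1, "x": 11.4, "y": 10.4, "z": 2.0, "ax": 0, "ay": 0, "az": 1.64}]
```

View pics/s4.png

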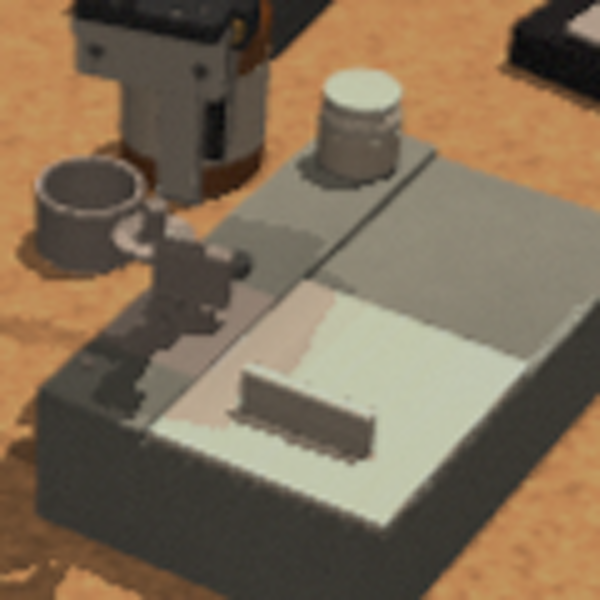

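The key stands home at crop (190,275) with its bow turned along case x, and the hand is clear. Next, the ridge at crop (305,415).

Request:
{"op": "drive_tool", "data": {"commands": [{"hand":1,"x":9,"y":12.5,"z":2,"ax":0,"ay":0,"az":1.6},{"hand":1,"x":9.5,"y":12.5,"z":2,"ax":0,"ay":0,"az":1.6},{"hand":1,"x":9.5,"y":12,"z":2,"ax":0,"ay":0,"az":1.6},{"hand":1,"x":10,"y":12,"z":2,"ax":0,"ay":0,"az":1.6},{"hand":1,"x":10.5,"y":11.5,"z":2,"ax":0,"ay":0,"az":1.6},{"hand":1,"x":10.5,"y":11,"z":2,"ax":0,"ay":0,"az":1.6},{"hand":1,"x":11,"y":11,"z":0,"ax":0,"ay":0,"az":1.6},{"hand":1,"x":11.5,"y":10.5,"z":0,"ax":0,"ay":0,"az":1.6}]}}

```text
time: 20.5
tcp_pos: [0.6127, 0.0574, 0.1482]
tool_rot: [1.0, -0.03, -0.0, 0.0]
force: [-0.2, 1.2, -0.1]
opening: 0.005
finger_force: 0.0
```

```bash
python3 - <<'E'
from h import *
grab("top")
t=case2w(96,-80); plan([t[0],t[1],94],-3.6,8,1)
E
```

```text
from [615.1  55.5 148.3] -3.57
[{"hand": 1, "x": -0.1, "y": -0.5, "z": 6.8, "ax": 0, "ay": 0, "az": 0.0}, {"hand": 1, "x": -0.0, "y": -0.5, "z": 6.8, "ax": 0, "ay": 0, "az": 0.01}, {"hand": 1, "x": -0.1, "y": -0.4, "z": 6.8, "ax": 0, "ay": 0, "az": 0.0}, {"hand": 1, "x": -0.0, "y": -0.5, "z": 6.7, "ax": 0, "ay": 0, "az": 0.0}, {"hand": 1, "x": -0.1, "y": -0.5, "z": 6.8, "ax": 0, "ay": 0, "az": 0.01}, {"hand": 1, "x": -0.0, "y": -0.5, "z": 6.8, "ax": 0, "ay": 0, "az": 0.0}, {"hand": 1, "x": -0.1, "y": -0.4, "z": 6.8, "ax": 0, "ay": 0, "az": 0.01}, {"hand": 1, "x": -0.0, "y": -0.5, "z": 6.8, "ax": 0, "ay": 0, "az": -0.0}]
```

Request:
{"op": "drive_tool", "data": {"commands": [{"hand":1,"x":0,"y":0,"z":12,"ax":0,"ay":0,"az":0},{"hand":1,"x":0,"y":0,"z":12,"ax":0,"ay":0,"az":0},{"hand":1,"x":0,"y":0,"z":12,"ax":0,"ay":0,"az":0},{"hand":1,"x":0,"y":0,"z":12,"ax":0,"ay":0,"az":0},{"hand":1,"x":0,"y":0,"z":6,"ax":0,"ay":0,"az":0},{"hand":1,"x":0,"y":-4,"z":0,"ax":0,"ay":0,"az":0},{"hand":1,"x":0,"y":-5,"z":0,"ax":0,"ay":0,"az":0},{"hand":1,"x":0,"y":-5,"z":0,"ax":0,"ay":0,"az":0}]}}

```text
time: 21.35
tcp_pos: [0.6131, 0.073, 0.095]
tool_rot: [1.0, -0.029, 0.001, -0.0]
force: [0.1, 0.4, -0.0]
opening: 0.001
finger_force: 0.9
```

Request:
{"op": "drive_tool", "data": {"commands": [{"hand":1,"x":0,"y":-5,"z":0,"ax":0,"ay":0,"az":0},{"hand":1,"x":0,"y":-8,"z":0,"ax":0,"ay":0,"az":0},{"hand":1,"x":0,"y":-8,"z":0,"ax":0,"ay":0,"az":0},{"hand":1,"x":0,"y":-8,"z":0,"ax":0,"ay":0,"az":0},{"hand":1,"x":0,"y":-8,"z":0,"ax":0,"ay":0,"az":0},{"hand":1,"x":0,"y":-8,"z":0,"ax":0,"ay":0,"az":0},{"hand":1,"x":0,"y":-8,"z":0,"ax":0,"ay":0,"az":0},{"hand":1,"x":0,"y":-8,"z":0,"ax":0,"ay":0,"az":0}]}}

```text
time: 22.15
tcp_pos: [0.6163, 0.134, 0.0944]
tool_rot: [1.0, -0.029, 0.0, 0.0]
force: [1.7, -2.6, 1.5]
opening: 0.003
finger_force: 1.2
```

```bash
python3 - <<'E'
from h import *
print(arm.read_state()["force"]); t=case2w(96,62); plan([t[0],t[1],94],-3.6,8,1)
E
```

```text
[ 1.73982877 -2.57233297  1.49376487]
from [616.3 134.   94.4] -3.33
[{"hand": 1, "x": 0.4, "y": -8.4, "z": 0.1, "ax": 0, "ay": 0, "az": 0.03}, {"hand": 1, "x": 0.5, "y": -8.4, "z": 0.0, "ax": 0, "ay": 0, "az": 0.04}, {"hand": 1, "x": 0.4, "y": -8.5, "z": 0.1, "ax": 0, "ay": 0, "az": 0.03}, {"hand": 1, "x": 0.5, "y": -8.4, "z": 0.0, "ax": 0, "ay": 0, "az": 0.04}, {"hand": 1, "x": 0.4, "y": -8.4, "z": 0.1, "ax": 0, "ay": 0, "az": 0.03}, {"hand": 1, "x": 0.4, "y": -8.4, "z": 0.0, "ax": 0, "ay": 0, "az": 0.03}, {"hand": 1, "x": 0.4, "y": -8.5, "z": 0.1, "ax": 0, "ay": 0, "az": 0.04}, {"hand": 1, "x": 0.5, "y": -8.4, "z": 0.0, "ax": 0, "ay": 0, "az": 0.03}]
```

The lid is sliding with a reaction of about 2.6 N, so the bolt is free.

Request:
{"op": "drive_tool", "data": {"commands": [{"hand":1,"x":0.5,"y":-8,"z":0,"ax":0,"ay":0,"az":0},{"hand":1,"x":0.5,"y":-8,"z":0,"ax":0,"ay":0,"az":0},{"hand":1,"x":0.5,"y":-8,"z":0,"ax":0,"ay":0,"az":0},{"hand":1,"x":0.5,"y":-8,"z":0,"ax":0,"ay":0,"az":0},{"hand":1,"x":0,"y":-8,"z":0,"ax":0,"ay":0,"az":0},{"hand":1,"x":0,"y":-8,"z":0,"ax":0,"ay":0,"az":0},{"hand":1,"x":0,"y":-6,"z":0,"ax":0,"ay":0,"az":0},{"hand":1,"x":0,"y":-4,"z":0,"ax":0,"ay":0,"az":0}]}}

```text
time: 22.95
tcp_pos: [0.6213, 0.1918, 0.0941]
tool_rot: [1.0, -0.029, -0.0, 0.0]
force: [-1.0, -1.5, -1.2]
opening: 0.001
finger_force: 1.1
```

Request:
{"op": "drive_tool", "data": {"commands": [{"hand":1,"x":0,"y":-3,"z":0,"ax":0,"ay":0,"az":0},{"hand":1,"x":0,"y":-2,"z":0,"ax":0,"ay":0,"az":0},{"hand":1,"x":0,"y":-2,"z":0,"ax":0,"ay":0,"az":0},{"hand":1,"x":0,"y":0,"z":0,"ax":0,"ay":0,"az":0},{"hand":1,"x":0,"y":0,"z":0,"ax":0,"ay":0,"az":0},{"hand":1,"x":0,"y":0,"z":0,"ax":0,"ay":0,"az":0},{"hand":1,"x":0,"y":0,"z":0,"ax":0,"ay":0,"az":0},{"hand":1,"x":0,"y":0,"z":0,"ax":0,"ay":0,"az":0}]}}

```text
time: 23.75
tcp_pos: [0.6224, 0.1983, 0.0947]
tool_rot: [1.0, -0.029, 0.001, -0.0]
force: [-0.3, 0.9, 0.6]
opening: 0.006
finger_force: 0.1
```

```bash
python3 - <<'E'
from h import *
print(arm.read_state()["force"]); t=case2w(96,64); plan([t[0],t[1],94],-3.6,1,1)
im=grab("top"); P=pts(im)*1000
R=P[190:260,120:280].reshape(-1,3); d=R[:,:2]-K; a=np.radians(CY)
cx=d[:,0]*np.cos(a)+d[:,1]*np.sin(a); cy=-d[:,0]*np.sin(a)+d[:,1]*np.cos(a)
m=(cx>50)&(cx<150)&(R[:,2]>79.5)&(R[:,2]<86); print("lid y",np.percentile(cy[m],[1,99]))
m=(cx>60)&(cx<132)&(R[:,2]>101)&(R[:,2]<114); print("ridge y",np.percentile(cy[m],[5,50,95]),m.sum())
E
```

```text
[-0.27237517  0.8919114   0.5709716 ]
from [622.4 198.3  94.7] -3.34
[{"hand": 1, "x": 1.2, "y": -4.8, "z": 0.7, "ax": 0, "ay": 0, "az": 0.26}]
lid y [ 35.57752713 184.5001117 ]Traceback (most recent call last):
  File "<stdin>", line 7, in <module>
    return _quantile_unchecked(
        a, q, axis, out, overwrite_input, method, keepdims, weights)
    return _ureduce(a,
                    func=_quantile_ureduce_func,
    ...<5 lines>...
                    overwrite_input=overwrite_input,
                    method=method)
    r = func(a, **kwargs)
    result = _quantile(arr,
                       quantiles=q,
    ...<2 lines>...
                       out=out,
                       weights=wgt)
    slices_having_nans = np.isnan(arr[-1, ...])
                                  ~~~^^^^^^^^^
IndexError: index -1 is out of bounds for axis 0 with size 0
```

The lid is about 125 mm open. I'll push the last few millimetres to the stop, then retreat.

Request:
{"op": "drive_tool", "data": {"commands": [{"hand":1,"x":0,"y":-2,"z":0,"ax":0,"ay":0,"az":0},{"hand":1,"x":0,"y":-2,"z":0,"ax":0,"ay":0,"az":0},{"hand":1,"x":0,"y":-1.5,"z":0,"ax":0,"ay":0,"az":0},{"hand":1,"x":0,"y":-1,"z":0,"ax":0,"ay":0,"az":0},{"hand":1,"x":0,"y":0,"z":0,"ax":0,"ay":0,"az":0},{"hand":1,"x":0,"y":0,"z":0,"ax":0,"ay":0,"az":0},{"hand":1,"x":0,"y":0,"z":0,"ax":0,"ay":0,"az":0},{"hand":1,"x":0,"y":0,"z":0,"ax":0,"ay":0,"az":0}]}}

```text
time: 24.6
tcp_pos: [0.6226, 0.2027, 0.0947]
tool_rot: [1.0, -0.029, 0.0, 0.002]
force: [0.5, -5.6, 2.3]
opening: 0.004
finger_force: 3.0
```

Request:
{"op": "drive_tool", "data": {"commands": [{"hand":1,"x":0,"y":5,"z":0,"ax":0,"ay":0,"az":0},{"hand":1,"x":0,"y":10,"z":0,"ax":0,"ay":0,"az":0},{"hand":1,"x":0,"y":10,"z":-20,"ax":0,"ay":0,"az":0},{"hand":1,"x":0,"y":10,"z":-40,"ax":0,"ay":0,"az":0},{"hand":1,"x":0,"y":40,"z":-40,"ax":0,"ay":0,"az":0},{"hand":1,"x":0,"y":45,"z":-20,"ax":0,"ay":0,"az":0},{"hand":1,"x":0,"y":45,"z":0,"ax":0,"ay":0,"az":0},{"hand":1,"x":0,"y":0,"z":0,"ax":0,"ay":0,"az":0}]}}

```text
time: 25.4
tcp_pos: [0.613, 0.0393, 0.2108]
tool_rot: [0.999, -0.032, 0.001, 0.001]
force: [0.2, 0.7, 0.9]
opening: 0.002
finger_force: 0.0
```

```bash
python3 - <<'E'
from h import *
im=grab("top"); P=pts(im)*1000
R=P[180:300,110:290].reshape(-1,3); d=R[:,:2]-K; a=np.radians(CY)
cx=d[:,0]*np.cos(a)+d[:,1]*np.sin(a); cy=-d[:,0]*np.sin(a)+d[:,1]*np.cos(a); z=R[:,2]
def f(n,m): print(n,m.sum(), m.sum() and (np.percentile(cx[m],[2,50,98]).round(1),np.percentile(cy[m],[2,50,98]).round(1),np.percentile(z[m],[2,98]).round(1)))
f("lid",(cx>50)&(cx<150)&(z>79.5)&(z<86)); f("ridge",(cx>60)&(cx<132)&(z>100)&(z<116))
f("bow",(abs(cx)<26)&(abs(cy)<20)&(z>112)); f("nub",(cx<-30)&(cx>-60)&(abs(cy-45)<25)&(z>95)); f("tin",(cy>140)&(z>112))
cv2.imwrite("pics/t9.png",cv2.resize(im["pixels"][180:290,110:290],(800,489),interpolation=cv2.INTER_CUBIC)); print(pose())
E
```

```text
lid 1642 (array([ 51.7,  99.8, 148.4]), array([ 75.1, 136.7, 187.6]), array([79.6, 85.7]))
ridge 126 (array([ 61.9,  95.2, 129. ]), array([75.3, 78.8, 83.7]), array([101. , 112.4]))
bow 91 (array([-18.3,   0.9,  19. ]), array([-5.7,  1.2,  9.2]), array([116.1, 125.4]))
nub 0 0
tin 320 (array([-18.4,   0.7,  19.3]), array([153.1, 170.6, 190.3]), array([113.1, 129.6]))
(array([612.77862773,  42.12643155, 210.13717778]), np.float64(-3.5726005021027225))
```

View pics/t9.png

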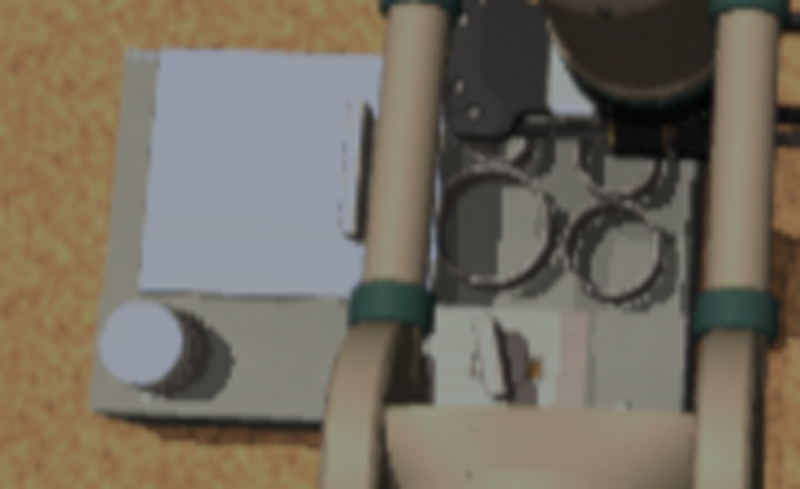

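The lid stands open with its ridge at case y=79 (moved about 129 mm, against the stop). The key at crop (490,360) is upright and home, with its bow top at 122 mm. The tin at crop (145,345) has not moved, and the robot is clear, so I'm handing in.

```bash
python3 -c "
from plant import workorder
print(workorder.close_job())"
```

```text
the job is handed in; nothing more can be done
None
```

The case is unlocked and open and the job is handed in (no verdict came back): the cover is swung aside, the rectangular-bowed key is left home in the lock after a turn of about 77°, the lid is about 129 mm open against its stop, and I saw nothing else moved, though I did not re-measure the cover, the round key or most bystanders at the end.

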